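# Hold an enclosure end panel square

### The job

The blue end panel of the small enclosure base leans inwards on its sprung hinge. Pick up the engineer's square, set it upright with its foot on the aluminium plate, and press it gently (never more than 40 N) into the corner, near the middle of the panel, until the foot sits flat on the plate and its heel and blade bear against the grey rail and the panel, so the panel stands square to the plate. Push the panel only with the square, leave the other things alone, and finish still gripping the square and pressing it lightly both down and into the corner, as if someone were about to fix the panel.

Things in the scene. Friction and masses are not known exactly. Their poses are not given: they have to be found in the camera images.
- square: Engineer's square, 0.35 kg steel, loose, standing upright on the bench. Dark foot 110 x 24 x 26 mm (x, y, z), with a bright blade 22 x 8 mm (x, y) rising from the foot's +x end to 71 mm above the underside. Origin: centre of the foot's underside; +x points to the blade end, z up. The blade's outer edge is flush with the foot's +x end, so that end is one upright face 71 mm high at x = +55 mm.
- square_heel (a point): Heel of the square: bottom outer corner of the blade end, mid-width, on the underside (55 mm along the square's +x from its origin).
- square_grip (a point): Good place to grip the foot across its 24 mm width: 65 mm behind the heel, 13 mm above the underside, near the square's balance point (about 15 mm to the blade side of it).
- fixture: Enclosure base, fixed to the bench. Origin: centre of the underside of its black rubber sheet (200 x 120 x 4 mm); +x points towards the rail and panel, y along the panel, z up. On the sheet an aluminium plate, 190 x 110 x 8 mm, flat top 12 mm above the bench; on the plate a rigid grey rail 26 x 100 x 14 mm (x, y, z) whose inner upright face is at x = +60 mm and whose top is 26 mm above the bench.
- panel_top (a point): Middle of the top inner edge of the blue end panel, which is 4 mm thick, 90 mm wide (along the fixture's y) and 60 mm tall, directly above the rail; this point is 87 mm above the bench when plumb. When plumb, the panel's inner face is in one plane with the rail's inner face.
- end_panel (a joint): Lean of the blue panel about its hinge (rad), along the top inner edge of the rail, 26 mm above the bench. 0 = plumb, square to the plate; positive = leaning inwards over the plate. A light spring pulls it inwards: about 2 to 3 N at the top of the square's blade brings it plumb.
- corner (a point): Middle of the inside corner: where the plate's top meets the rail's inner face (fixture x = +60 mm, y = 0, 12 mm above the bench). Axes as the fixture's. The square's heel belongs here.
- screw_tin: Round clear tin, 62 mm across, 28 mm high, bystander. Origin: centre of underside.
- cutters: Side cutters with red handles, 60 x 121 x 11 mm, lying flat, bystander. Origin: centre of underside.
- fuse_box: Small carton 45 x 62 x 28 mm, bystander. Origin: centre of underside.
There are look-alikes about, which are no part of the job. Several things look just like the square: the one meant starts farthest from the robot's base. What is shaped like the fixture but red is not meant.

How it is judged:
On the way, in this order (a step that is already met when the one before it is completed fails the run):
1. the square is gripped and lifted clear of the bench while the panel still leans (contact force between the fingers and square above 2 N and height (world z) of square above 0.02 m and value of joint end_panel above 0.1 rad), for 0.1 s.
2. the gripped square bears on plate, rail and panel, upright in the corner, and the panel is square (contact force between the fingers and square above 2 N and contact force between square and fixture_c1 above 1 N and contact force between square and fixture_c2 above 1 N and contact force between square and end_panel_c0 above 0.3 N and value of joint end_panel between -0.035 and 0.035 rad and x of square_heel in the frame of corner between -0.0025 and 0.0025 m and z of square_heel in the frame of corner between -0.0025 and 0.0025 m and y of square_heel in the frame of corner between -0.03 and 0.03 m and angle between square's own z axis and vertical below 0.03 rad and angle between the x axis of square and the x axis of fixture, either way round below 0.05 rad and linear speed of square below 0.01 m/s), for 0.3 s.
At the end, for the whole second after the job is handed in: Square still gripped (2 N), at rest, upright within 0.03 rad, in line within 0.05 rad; pressing on plate and rail (over 1 N each) and panel (0.3 N); heel within 2.5 mm of the corner line and 30 mm of its middle; panel within 0.035 rad of plumb (all of step 2); the arm keeps its last pose, push and grip.
It fails at once if the square presses on the enclosure base, rail and panel with more than 40 N (contact force between square and fixture above 40 N).
It fails at once if the robot itself pushes on the panel (over 2 N) (contact force between any of the fingers, the arm and end_panel_c0 above 2 N).
It fails at once if the round tin is moved more than 2 cm (distance of screw_tin from where it was at the start of the episode above 0.02 m).
It fails at once if the pair of side cutters is moved more than 2 cm (distance of cutters from where it was at the start of the episode above 0.02 m).
It fails at once if the small carton is moved more than 2 cm (distance of fuse_box from where it was at the start of the episode above 0.02 m).
It also fails if it takes over 64 s, if anything falls off the work surface, if the arm or the gripper's body presses on something with over 40 N, if the wrist force passes 120 N, or if a joint passes its speed limit or range.

### The arm

A 7-joint arm with a two-finger parallel gripper is mounted at the origin on the work surface; the furniture and walls round the work are solid. World frame = base frame: x ahead of the robot, y to its left, z up, the work surface at z = 0. Lengths are in m, angles in rad, forces in N, time in s.
With the tool pointing down it reaches from about 0.4 to 0.85 m from the base axis. Payload 10.4 kg.
Tool frame: the origin (TCP) lies on the centre line of the jaws, within the pads' length; the fingertips stand 22 mm ahead of it and the grasp point (between the pads) lies 3 mm ahead of it; z points along the fingers, y is the line along which they close (so a half turn about z gives the same grasp; the last joint's range is limited). The gripper opens to 87 mm and grips with 3 to 60 N. Pads are 19 mm wide; open, the fingers measure 117 mm over their backs; the gripper's body (75 mm by 190 mm) begins 51 mm behind the grasp point.
Start: joints at [1.121, 0.332, -0.065, 1.46, 0.022, 1.35, -0.088], TCP at [0.259, -0.569, 0.245] pointing down, gripper open.
Joint ranges: [-2.6, 2.6], [-0.5, 2.12], [-1.47, 1.34], [0.16, 2.42], [-1.27, 4.41], [0.06, 2.06], [-2.6, 2.6]. Speed limits (rad/s): [2.22, 2.22, 2.79, 2.79, 3.14, 3.14, 3.14].

### API

Orientations are given as [roll, pitch, yaw] about the fixed x, y, z axes, in that order (R = Rz(yaw) Ry(pitch) Rx(roll)).
In Python, from plant import env gives the robot as it stands. The module is installed in compiled form; this text tells all that it offers.
- The arm moves only by the tool jog_arm, never from a script. Its arguments are lists of equal length, an entry for each row: "xyz": the shift along the tool's x, y, z as a fraction of full scale, a list of three; "twist": the turn, a rotation vector about the tool's x, y, z as a fraction of full scale, a list of three; "jaw": the closure, from 0 (fully open) to 1 (shut). In form: {"xyz": [[x, y, z], ...], "twist": [[rx, ry, rz], ...], "jaw": [jaw, ...]}. A call has 1 to 20 rows; each row is the pose to reach, as a shift and turn from the pose commanded when the call began, along the tool's axes at that moment; what a row does not reach only later rows make up. Full scale, the value 1, is 0.12 m for a shift and 60 degrees for a turn. A row lasts 1/10 s, in which the tool goes at most 50 mm and 8.59 degrees, less where a joint would pass 70% of its speed; a pose out of reach is approached as far as the arm can. A call with a number of a shift or a turn outside -1 to 1 is refused whole. A call with a gripper value outside its range is refused whole. The fingers move at their own pace and stop on an object; "force" is the grip in N (left out, the last holds). Time passes only in rows, so rows that repeat a pose let the fingers close. It gives the time, the measured TCP pose, the force, the opening and the grip force at its end, in the units of the state.
- env.observe(): the state, without advancing time (a new reading comes with each control period).
- env.read_camera(name): name is "scene" or "top" or "wrist"; returns a dict with "img" (384x512x3 uint8, red, green, blue), "camera_matrix" (3x3 intrinsics, pixels), "extrinsics" (4x4, takes a point from camera to world coordinates). Camera axes: x right, y up, looking along -z (the intrinsics and any distortion apply to the point x, -y, -z); pixel columns grow to the right and rows downward; lengths in m; the calibration is good to about 2 mm. A picture is of the moment at which its call begins. There is no depth.
- env.finish_job(): hands the job in; it is judged then, once.
The state is a dict: "time": time; "joint_positions": joint angles; "qd": joint speeds; "tau": joint torques, N m; "eef_pos": TCP position; "tcp_rot": TCP orientation; "force": force on the tool from outside, world axes, zero at the start; "torque": the same for the moment, N m; "opening": finger opening in m; "gripper_force": force on a finger pad.
Only numpy, scipy, OpenCV 4.12 (cv2) and the standard library are available. Lean on these libraries where they do the work, as an engineer would, in place of code of your own. Each camera call takes 0.05 s, during which the arm holds its last target. There are 200 camera calls.

## Working session

There is one attempt and no reset: what is moved stays moved. The work goes in short steps, Python scripts to look and compute and a tool call to move; the robot and the scene stay as the last step left them, time stands still between calls to the robot, and variables do not carry over. Pictures are saved under pics/ and viewed, at most 10 in all, crops included, and the job is handed in when it is done.

Besides the shell and the picture viewer there is one more tool, called after "Call:" as a command line: name --argument value ..., lists and objects as JSON in quotes. jog_arm: Moves the arm, as the interface text tells. Its arguments: {"type":"object","properties":{"xyz":{"type":"array","items":{"type":"array","items":{"type":"number","minimum":-1,"maximum":1}}},"twist":{"type":"array","items":{"type":"array","items":{"type":"number","minimum":-1,"maximum":1}}},"jaw":{"type":"array","items":{"type":"number"}},"force":{"type":"number"}},"required":["xyz","twist","jaw"]}

```bash
mkdir -p pics; python3 - <<'E'
from plant import env
import cv2
for n in("scene","top"):
    r=env.read_camera(n); cv2.imwrite(f"pics/{n}0.png",cv2.resize(r["img"][:,:,::-1],(800,600),interpolation=cv2.INTER_CUBIC))
    print(n,r["camera_matrix"].round(1).tolist(),r["extrinsics"].round(3).tolist())
print(env.observe())
E
```

```text
scene [[485.9, 0.0, 256.2], [0.0, 485.9, 192.8], [0.0, 0.0, 1.0]] [[-0.463, 0.539, -0.704, -0.772], [-0.886, -0.279, 0.369, 0.657], [0.003, 0.795, 0.607, 1.21], [0.0, 0.0, 0.0, 1.0]]
top [[448.0, 0.0, 253.7], [0.0, 448.0, 187.4], [0.0, 0.0, 1.0]] [[-0.078, 0.972, -0.221, 0.246], [-0.997, -0.078, 0.011, 0.014], [-0.007, 0.221, 0.975, 1.339], [0.0, 0.0, 0.0, 1.0]]
{'time': 0.1, 'joint_positions': array([ 1.12141323,  0.33281246, -0.06468003,  1.46086082,  0.02159275,
        1.34991312, -0.08848931]), 'qd': array([-3.46820601e-04, -1.80875078e-03, -3.58715424e-05, -1.55132962e-03,
        7.21116742e-04,  1.11795394e-03,  1.92624998e-04]), 'tau': array([ 1.91014973e-03, -6.24541926e+01,  2.52603495e-02, -3.90717673e+01,
       -6.12677447e-02,  3.65431421e-02,  4.74266574e-05]), 'eef_pos': array([ 0.25856948, -0.56864789,  0.24382941]), 'tcp_rot': array([-3.14029522e+00,  5.88280966e-05,  4.26792647e-01]), 'force': array([-0.45256944, -0.83738884,  0.86011431]), 'torque': array([0.01876329, 0.06175094, 0.0141419 ]), 'gripper_force': 0.0, 'opening': 0.08674242760076743}
```

View pics/top0.png

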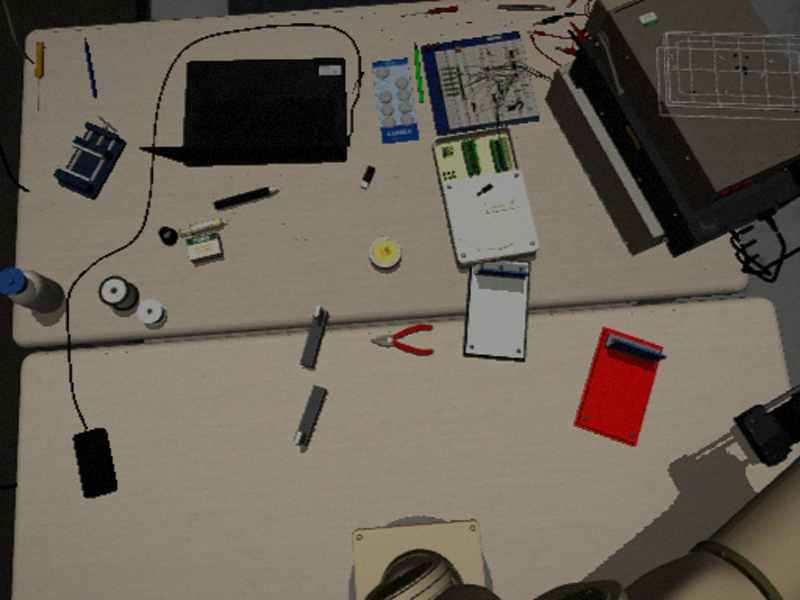

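View pics/scene0.png

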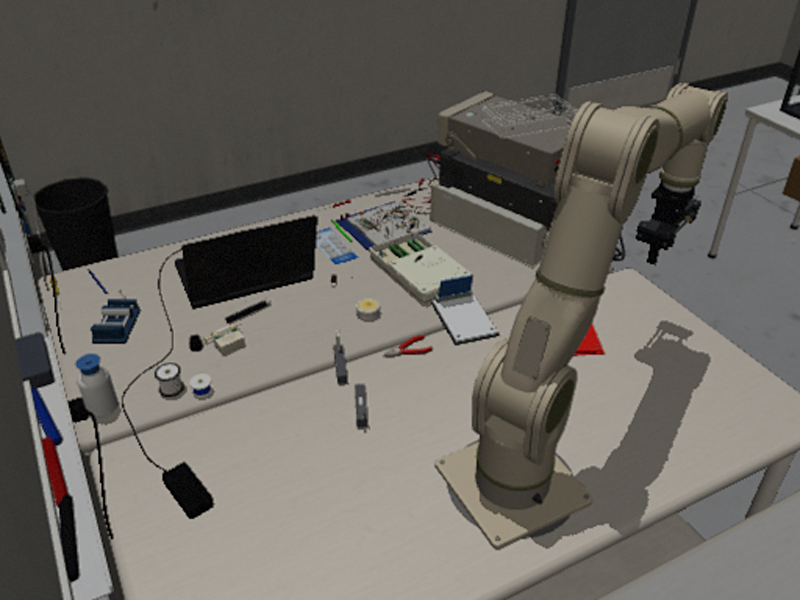

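The two square look-alikes in the top picture are A at (314,337) and B at (311,417). A is farther from the robot's base (base at about (420,570)), so A is the one meant. The fixture is the white plate at (497,312); the red one is not meant. I'll confirm this in an enlarged crop.

```bash
cat > h.py <<'E'
import numpy as np,cv2
from plant import env
def px2w(r,u,v,z):
    K=r["camera_matrix"];T=r["extrinsics"]
    d=np.linalg.inv(K)@[u,v,1.]; d=T[:3,:3]@[d[0],-d[1],-d[2]]; o=T[:3,3]
    return o+d*(z-o[2])/d[2]
def w2px(r,p):
    T=r["extrinsics"];q=T[:3,:3].T@(np.array(p)-T[:3,3]);q=r["camera_matrix"]@[q[0],-q[1],-q[2]];return q[:2]/q[2]
def crop(r,u0,v0,w,h,s,name):
    cv2.imwrite(name,cv2.resize(r["img"][v0:v0+h,u0:u0+w,::-1],None,fx=s,fy=s,interpolation=cv2.INTER_CUBIC))
E
python3 - <<'E'
from h import *
r=env.read_camera("top"); crop(r,180,155,170,125,4.7,"pics/topc.png")
E
```

```text
(no output)
```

View pics/topc.png

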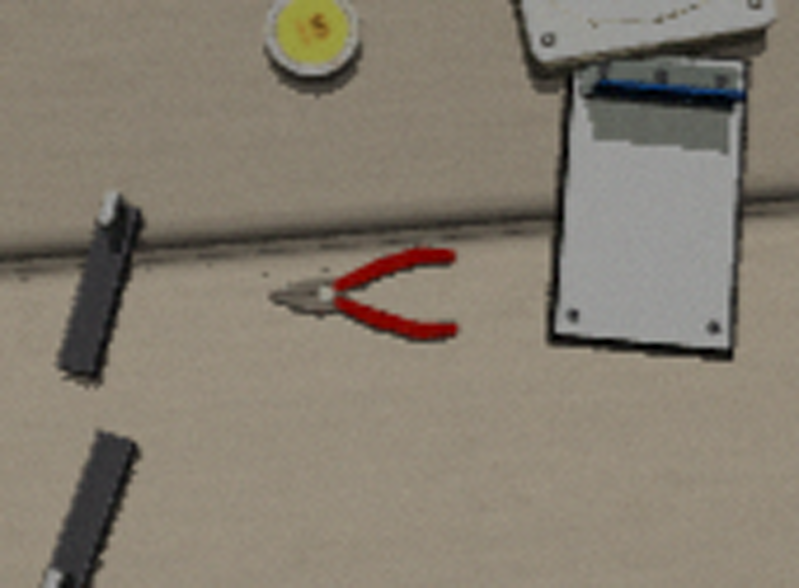

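The crop shows square A (farther) with its foot's near end at (60,372)–(98,383) and its blade at (111,205) on the far end. The fixture's plate has near corners at about (553,338) and (731,350), and the rail and blue panel at (665,90), at the far end.

```bash
python3 - <<'E'
from h import *
r=env.read_camera("top")
f=lambda u,v,z:px2w(r,180+u/4.7,155+v/4.7,z)
P=lambda *a:print(*[x.round(4).tolist() for x in a])
a,b,c=f(60,370,.026),f(98,381,.026),f(140,208,.026)
P(a,b,c,f(111,205,.071)); d=c-b; print("sq yaw",np.degrees(np.arctan2(d[1],d[0])),np.linalg.norm(d),np.linalg.norm(a-b))
e=[f(555,337,.012),f(732,347,.012),f(745,62,.012),f(576,68,.012)]; P(*e)
for i,j in((0,3),(1,2),(1,0)): d=e[j]-e[i]; print(np.degrees(np.arctan2(d[1],d[0])),np.linalg.norm(d))
print("tin",f(313,30,.028),"cut",f(370,295,.01))
E
```

```text
[0.4183, 0.1892, 0.026] [0.4095, 0.1659, 0.026] [0.5174, 0.1335, 0.026] [0.5114, 0.1471, 0.071]
sq yaw -16.713265847793114 0.11267593500735901 0.024942092604151138
[0.4163, -0.1228, 0.012] [0.4011, -0.2336, 0.012] [0.5858, -0.2642, 0.012] [0.5906, -0.154, 0.012]
-10.164330998250161 0.1771334342178607
-9.385680685812263 0.1872588290763249
82.20773069252321 0.11190807504455755
tin [0.62537033 0.014962   0.028     ] cut [ 0.4526216  -0.00814861  0.01      ]
```

Call:
jog_arm --xyz '[[0.45,-0.15,0.1],[0.95,-0.3,0.2],[0.95,-0.3,0.2],[0.95,-0.3,0.2]]' --twist '[[0,0,0],[0,0,0],[0,0,0],[0,0,0]]' --jaw '[0,0,0,0]'

```text
time: 0.6
eef_pos: [0.3511, -0.4854, 0.2197]
tcp_rot: [-3.14, -0.001, 0.433]
force: [-0.0, -0.3, 0.1]
opening: 0.0871
gripper_force: 0.0
```

Call:
jog_arm --xyz '[[0.25,-0.3,0],[0.5,-0.6,0],[0.75,-0.9,0],[0.95,-1,0],[0.95,-1,0]]' --twist '[[0,0,0],[0,0,0],[0,0,0],[0,0,0],[0,0,0]]' --jaw '[0,0,0,0,0]'

```text
time: 1.1
eef_pos: [0.4038, -0.3296, 0.2211]
tcp_rot: [3.141, -0.001, 0.432]
force: [-0.3, 0.1, -0.1]
opening: 0.0868
gripper_force: 0.0
```

Call:
jog_arm --xyz '[[0.25,-0.3,0],[0.5,-0.6,0],[0.75,-0.9,0],[0.8,-1,0],[0.8,-1,0],[0.8,-1,0]]' --twist '[[0,0,0.14],[0,0,0.28],[0,0,0.42],[0,0,0.56],[0,0,0.58],[0,0,0.58]]' --jaw '[0,0,0,0,0,0]'

```text
time: 1.7
eef_pos: [0.4392, -0.1845, 0.2207]
tcp_rot: [3.141, -0.0, -0.182]
force: [-0.4, 0.1, -0.9]
opening: 0.0872
gripper_force: 0.0
```

```bash
python3 - <<'E'
from h import *
o=env.observe();print(o["time"],o["eef_pos"],o["tcp_rot"])
r=env.read_camera("wrist"); crop(r,0,0,512,384,1.56,"pics/w1.png")
print(r["extrinsics"].round(3).tolist())
for p in [(.5024,-.1939,.012),(.5616,-.2038,.012)]: print(w2px(r,p)*1.56)
E
```

```text
1.7 [ 0.43923719 -0.18446654  0.22072125] [ 3.14106118e+00 -2.69771151e-04 -1.81741015e-01]
[[-0.179, 0.941, 0.286, 0.518], [-0.984, -0.172, -0.052, -0.199], [0.0, -0.291, 0.957, 0.36], [0.0, 0.0, 0.0, 1.0]]
[401.87527319 180.09457461]
[400.35286316  86.11931985]
```

View pics/w1.png

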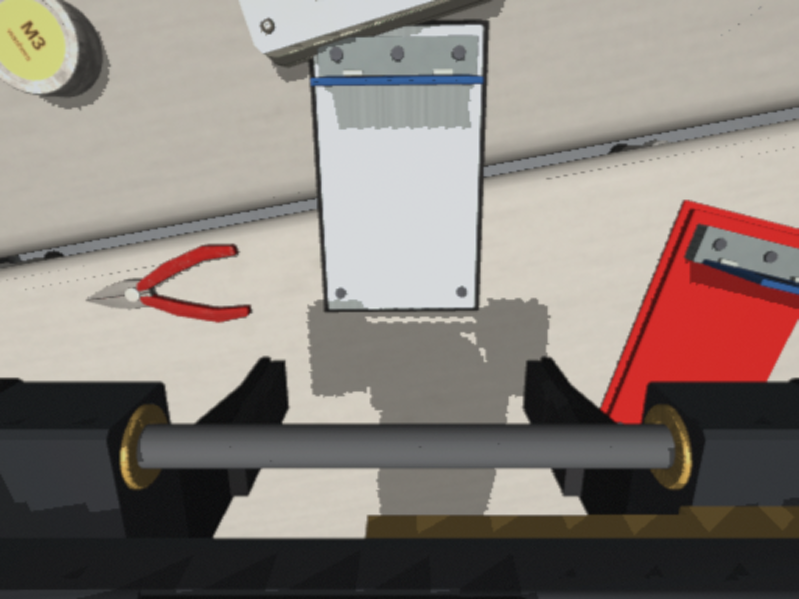

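The wrist view shows the plate squarely. Its near corners are at (327,309) and (477,307), the far corners at about (316,50, beside the rail) and (486,25). The panel edge runs from (311,80) to (485,78).

```bash
python3 - <<'E'
from h import *
r=env.read_camera("wrist")
f=lambda u,v,z:px2w(r,u/1.56,v/1.56,z)
e=[f(327,308,.012),f(477,307,.012),f(486,25,.012),f(317,100,.012)]
for x in e: print(x.round(4))
for i,j in((0,3),(1,2),(1,0)): d=e[j]-e[i]; print(np.degrees(np.arctan2(d[1],d[0])),np.linalg.norm(d))
for u in((336,53),(397,53),(458,53)): print("screw",f(*u,.026).round(4))
for u in((341,293),(461,292)): print("hole",f(*u,.012).round(4))
for z in (.08,.083,.086): print("panel top ctr",f(398,82,z).round(4))
E
```

```text
[ 0.4208 -0.1222  0.012 ]
[ 0.4015 -0.233   0.012 ]
[ 0.5869 -0.2642  0.012 ]
[ 0.563  -0.1482  0.012 ]
-10.33383379755402 0.1445641120900131
-9.561795791421686 0.18805563440115275
80.12031033207668 0.11240905991476607
screw [ 0.5854 -0.168   0.026 ]
screw [ 0.5787 -0.2053  0.026 ]
screw [ 0.5719 -0.2425  0.026 ]
hole [ 0.4303 -0.1351  0.012 ]
hole [ 0.4152 -0.2229  0.012 ]
panel top ctr [ 0.5551 -0.2023  0.08  ]
panel top ctr [ 0.5547 -0.2023  0.083 ]
panel top ctr [ 0.5543 -0.2022  0.086 ]
```

Call:
jog_arm --xyz '[[0.1,-0.35,0],[0.1,-0.7,0],[0.1,-1,0],[0.1,-1,0]]' --twist '[[0,0,0],[0,0,0],[0,0,0],[0,0,0]]' --jaw '[0,0,0,0]'

```text
time: 2.2
eef_pos: [0.4736, -0.0637, 0.2208]
tcp_rot: [-3.14, -0.0, -0.174]
force: [-0.0, -0.8, -0.3]
opening: 0.0868
gripper_force: 0.0
```

Call:
jog_arm --xyz '[[0,-0.35,0],[0,-0.7,0],[0,-1,0],[-0.1,-1,0],[-0.1,-1,0]]' --twist '[[0,0,0.1],[0,0,0.1],[0,0,0.1],[0,0,0.1],[0,0,0.1]]' --jaw '[0,0,0,0,0]'

```text
time: 2.7
eef_pos: [0.482, 0.052, 0.2204]
tcp_rot: [3.141, 0.001, -0.284]
force: [-0.6, -0.1, 0.9]
opening: 0.0873
gripper_force: 0.0
```

```bash
python3 - <<'E'
from h import *
o=env.observe();print(o["time"],o["eef_pos"],o["tcp_rot"])
r=env.read_camera("wrist"); crop(r,0,0,512,384,1.56,"pics/w2.png")
E
```

```text
2.7 [0.48200979 0.05200856 0.22038602] [ 3.14099831e+00  5.28455678e-04 -2.83842855e-01]
```

View pics/w2.png

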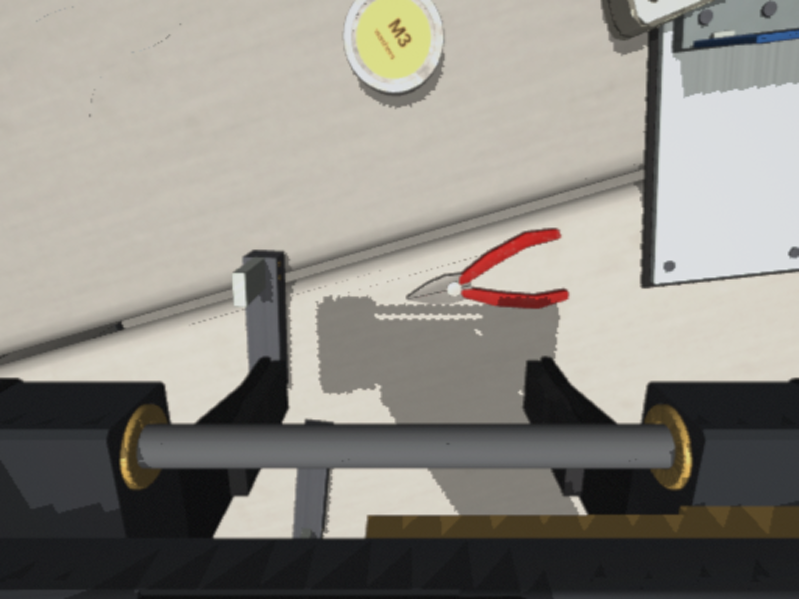

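Square A stands at the left of the wrist view, with its blade tip at (240,288) and the foot running down from (265,255). I'll move over it so that it is between the jaws before taking the fine measurement.

Call:
jog_arm --xyz '[[-0.2,-0.4,0],[-0.45,-0.75,0],[-0.45,-0.75,0],[-0.45,-0.75,0]]' --twist '[[0,0,0],[0,0,0],[0,0,0],[0,0,0]]' --jaw '[0,0,0,0]'

```text
time: 3.15
eef_pos: [0.4564, 0.1535, 0.2206]
tcp_rot: [3.141, -0.001, -0.285]
force: [-0.1, -0.4, -0.9]
opening: 0.0873
gripper_force: 0.0
```

```bash
python3 - <<'E'
from h import *
o=env.observe();print(o["time"],o["eef_pos"],o["tcp_rot"])
r=env.read_camera("wrist"); crop(r,150,130,220,165,3.6,"pics/w3.png")
print(r["extrinsics"].round(3).tolist())
E
```

```text
3.15 [0.45638865 0.15351876 0.22062097] [ 3.14122656e+00 -5.99026214e-04 -2.84518800e-01]
[[-0.279, 0.919, 0.279, 0.533], [-0.96, -0.267, -0.081, 0.131], [-0.0, -0.291, 0.957, 0.36], [0.0, 0.0, 0.0, 1.0]]
```

View pics/w3.png

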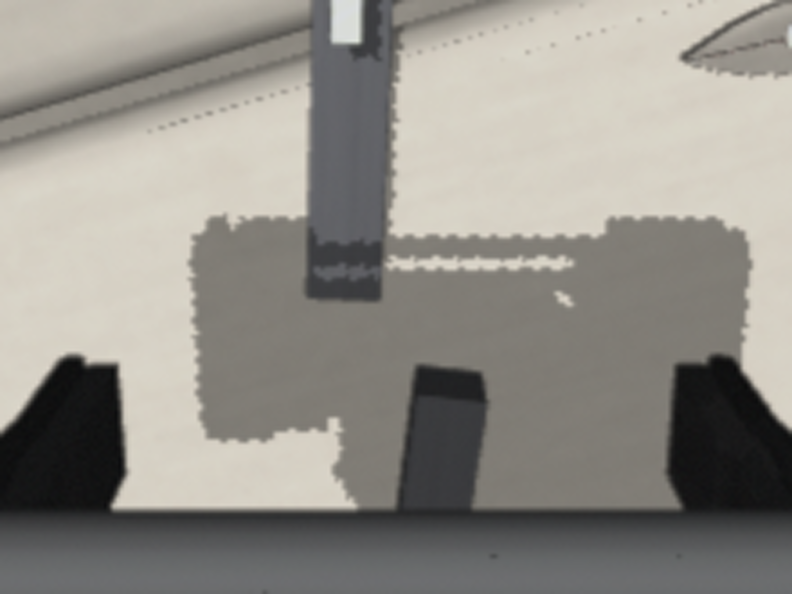

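Square A's foot is clear here. The near-end corners of its top are at (306,298) and (381,300), and its long edges run to (312,70) and (390,70).

```bash
python3 - <<'E'
from h import *
o=env.observe();r=env.read_camera("wrist")
f=lambda u,v,z=.026:px2w(r,150+u/3.6,130+v/3.6,z)[:2]
a,b,c,d=f(306,298),f(381,300),f(390,70),f(312,70)
print(a,b,np.linalg.norm(a-b))
for p,q in((a,d),(b,c)): e=q-p;print(np.degrees(np.arctan2(e[1],e[0])))
e=(d-a)+(c-b);e/=np.linalg.norm(e);yaw=np.arctan2(e[1],e[0])
g=(a+b)/2+e*.045; y=o["tcp_rot"][2]
dw=g-o["eef_pos"][:2]; print("yaw",yaw,"grip",g,"dw",dw)
c,s=np.cos(y),np.sin(y)
print("tool shift/0.12",(dw[0]*c+dw[1]*s)/.12,(dw[0]*s-dw[1]*c)/.12,"twist",-(yaw-y)/np.radians(60))
E
```

```text
[0.4233929  0.19108033] [0.41606267 0.16850751] 0.023733194151765676
-19.09585455369905
-18.671775599750603
yaw -0.32956814295697634 grip [0.46230598 0.16523037] dw [0.00548804 0.01305339]
tool shift/0.12 0.013090180328745359 -0.1172728779617361 twist 0.0408100706893625
```

Call:
jog_arm --xyz '[[0.01,-0.115,0.2],[0.01,-0.115,0.5],[0.01,-0.115,0.8],[0.01,-0.115,1],[0.01,-0.115,1]]' --twist '[[0,0,0.04],[0,0,0.04],[0,0,0.04],[0,0,0.04],[0,0,0.04]]' --jaw '[0,0,0,0,0]'

```text
time: 3.75
eef_pos: [0.4599, 0.164, 0.0975]
tcp_rot: [3.138, 0.005, -0.33]
force: [-0.3, 0.2, -0.1]
opening: 0.0869
gripper_force: 0.0
```

Call:
jog_arm --xyz '[[0,0,0.2],[0,0,0.4],[0,0,0.55],[0,0,0.61],[0,0,0.61],[0,0,0.61]]' --twist '[[0,0,0],[0,0,0],[0,0,0],[0,0,0],[0,0,0],[0,0,0]]' --jaw '[0,0,0,0,0,0]'

```text
time: 4.35
eef_pos: [0.4621, 0.1668, 0.0286]
tcp_rot: [-3.141, -0.002, -0.328]
force: [0.3, 0.9, -0.5]
opening: 0.0873
gripper_force: 0.0
```

Call:
jog_arm --xyz '[[0,0,0],[0,0,0],[0,0,0],[0,0,0],[0,0,0],[0,0,0],[0,0,0],[0,0,0],[0,0,0],[0,0,0]]' --twist '[[0,0,0],[0,0,0],[0,0,0],[0,0,0],[0,0,0],[0,0,0],[0,0,0],[0,0,0],[0,0,0],[0,0,0]]' --jaw '[1,1,1,1,1,1,1,1,1,1]' --force 40

```text
time: 5.35
eef_pos: [0.4611, 0.1671, 0.0273]
tcp_rot: [-3.141, -0.0, -0.327]
force: [1.0, 1.0, -0.2]
opening: 0.0234
gripper_force: 40.0
```

Call:
jog_arm --xyz '[[0,0,-0.1],[0,0,-0.3],[0,0,-0.5],[0,0,-0.7],[0,0,-0.8],[0,0,-0.8]]' --twist '[[0,0,0],[0,0,0],[0,0,0],[0,0,0],[0,0,0],[0,0,0]]' --jaw '[1,1,1,1,1,1]'

```text
time: 5.95
eef_pos: [0.4619, 0.1672, 0.1249]
tcp_rot: [-3.14, -0.003, -0.327]
force: [0.9, -0.7, -4.2]
opening: 0.024
gripper_force: 40.0
```

Call:
jog_arm --xyz '[[0,0.15,0],[0.1,0.35,0],[0.2,0.6,0],[0.3,0.8,0],[0.35,1,0],[0.35,1,0]]' --twist '[[0,0,0],[0,0,-0.05],[0,0,-0.1],[0,0,-0.15],[0,0,-0.15],[0,0,-0.15]]' --jaw '[1,1,1,1,1,1]'

```text
time: 6.55
eef_pos: [0.4612, 0.036, 0.1218]
tcp_rot: [3.14, 0.002, -0.175]
force: [-0.1, -0.2, -3.6]
opening: 0.0238
gripper_force: 40.0
```

Call:
jog_arm --xyz '[[0,0.2,0],[0.05,0.4,0],[0.1,0.7,0],[0.15,1,0],[0.15,1,0],[0.15,1,0]]' --twist '[[0,0,0],[0,0,0],[0,0,0],[0,0,0],[0,0,0],[0,0,0]]' --jaw '[1,1,1,1,1,1]'

```text
time: 7.15
eef_pos: [0.4591, -0.0815, 0.1223]
tcp_rot: [-3.141, 0.002, -0.172]
force: [0.1, 0.7, -2.9]
opening: 0.0239
gripper_force: 40.0
```

Call:
jog_arm --xyz '[[0,0.2,0],[0.05,0.4,0],[0.1,0.65,0],[0.15,0.85,0],[0.15,0.85,0],[0.15,0.85,0]]' --twist '[[0,0,0],[0,0,0],[0,0,0],[0,0,0],[0,0,0],[0,0,0]]' --jaw '[1,1,1,1,1,1]'

```text
time: 7.75
eef_pos: [0.4602, -0.1837, 0.1227]
tcp_rot: [-3.141, 0.001, -0.169]
force: [0.3, 0.8, -4.3]
opening: 0.0238
gripper_force: 40.0
```

Call:
jog_arm --xyz '[[0,0,0.15],[0,0,0.3],[0,0,0.45],[0,0,0.55],[0,0,0.55],[0,0,0.55]]' --twist '[[0,0,0],[0,0,0],[0,0,0],[0,0,0],[0,0,0],[0,0,0]]' --jaw '[1,1,1,1,1,1]'

```text
time: 8.35
eef_pos: [0.4605, -0.1843, 0.0577]
tcp_rot: [-3.141, -0.0, -0.169]
force: [0.1, 0.2, -4.3]
opening: 0.0239
gripper_force: 40.0
```

```bash
python3 - <<'E'
from h import *
o=env.observe();print(o["time"],o["eef_pos"],o["tcp_rot"],o["force"],o["torque"])
r=env.read_camera("wrist"); crop(r,100,0,300,225,2.66,"pics/w4.png")
E
```

```text
8.35 [ 0.46053681 -0.18430811  0.05768149] [-3.14136580e+00 -1.03409159e-04 -1.68984827e-01] [ 0.11864755  0.16242299 -4.29095528] [ 0.0283278   0.07433536 -0.01615247]
```

View pics/w4.png

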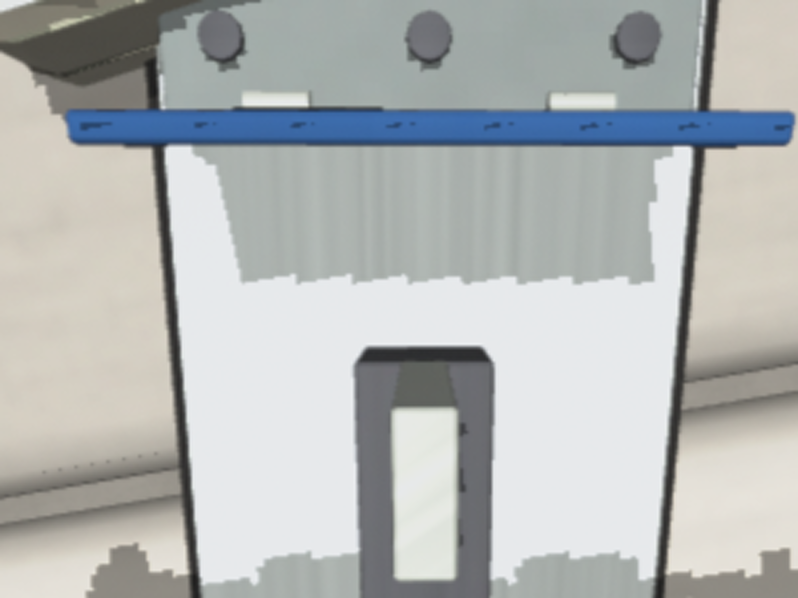

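The square hangs in line with the fixture and level with it. Its foot centre is at (424,355), almost under the middle screw at (428,35), and the panel still leans inwards, with its edge at (430,127). I'll lower it to the plate.

Call:
jog_arm --xyz '[[0,0,0.05],[0,0,0.1],[0,0,0.13],[0,0,0.13]]' --twist '[[0,0,0],[0,0,0],[0,0,0],[0,0,0]]' --jaw '[1,1,1,1]'

```text
time: 8.8
eef_pos: [0.4597, -0.1849, 0.0411]
tcp_rot: [-3.141, 0.001, -0.17]
force: [-0.9, 0.4, -4.2]
opening: 0.0239
gripper_force: 40.0
```

Call:
jog_arm --xyz '[[0,0,0.008],[0,0,0.016],[0,0,0.016]]' --twist '[[0,0,0],[0,0,0],[0,0,0]]' --jaw '[1,1,1]'

```text
time: 9.1
eef_pos: [0.4604, -0.1851, 0.0402]
tcp_rot: [3.141, -0.0, -0.17]
force: [-0.4, 0.7, -0.7]
opening: 0.0238
gripper_force: 40.0
```

Call:
jog_arm --xyz '[[0,0,-0.008],[0.06,0,-0.008],[0.12,0,-0.008],[0.18,0,-0.008],[0.22,0,-0.008],[0.26,0,-0.008],[0.26,0,-0.008]]' --twist '[[0,0,0],[0,0,0],[0,0,0],[0,0,0],[0,0,0],[0,0,0],[0,0,0]]' --jaw '[1,1,1,1,1,1,1]'

```text
time: 9.8
eef_pos: [0.4915, -0.1903, 0.0407]
tcp_rot: [-3.141, -0.0, -0.17]
force: [0.2, 0.5, -4.0]
opening: 0.0237
gripper_force: 40.0
```

Call:
jog_arm --xyz '[[0.008,0,0],[0.016,0,0],[0.016,0,0]]' --twist '[[0,0,0],[0,0,0],[0,0,0]]' --jaw '[1,1,1]'

```text
time: 10.1
eef_pos: [0.4926, -0.1906, 0.0407]
tcp_rot: [3.142, 0.0, -0.17]
force: [-0.7, 0.4, -4.2]
opening: 0.0236
gripper_force: 40.0
```

Call:
jog_arm --xyz '[[0.008,0,0],[0.016,0,0],[0.024,0,0],[0.024,0,0]]' --twist '[[0,0,0],[0,0,0],[0,0,0],[0,0,0]]' --jaw '[1,1,1,1]'

```text
time: 10.5
eef_pos: [0.4958, -0.1912, 0.0408]
tcp_rot: [3.142, -0.0, -0.17]
force: [-1.3, 0.6, -3.4]
opening: 0.0232
gripper_force: 40.0
```

Call:
jog_arm --xyz '[[0.008,0,0],[0.012,0,0],[0.012,0,0]]' --twist '[[0,0,0],[0,0,0],[0,0,0]]' --jaw '[1,1,1]'

```text
time: 10.8
eef_pos: [0.4972, -0.1914, 0.0409]
tcp_rot: [3.142, -0.0, -0.17]
force: [-1.6, 0.5, -3.0]
opening: 0.0234
gripper_force: 40.0
```

Call:
jog_arm --xyz '[[0.004,0,0],[0.008,0,0],[0.008,0,0]]' --twist '[[0,0,0],[0,0,0],[0,0,0]]' --jaw '[1,1,1]'

```text
time: 11.1
eef_pos: [0.4981, -0.1916, 0.0408]
tcp_rot: [3.142, -0.0, -0.17]
force: [-1.1, -0.8, -2.5]
opening: 0.0238
gripper_force: 40.0
```

Call:
jog_arm --xyz '[[0.004,0,0],[0.008,0,0],[0.008,0,0]]' --twist '[[0,0,0],[0,0,0],[0,0,0]]' --jaw '[1,1,1]'

```text
time: 11.4
eef_pos: [0.4988, -0.1917, 0.0407]
tcp_rot: [3.142, 0.0, -0.17]
force: [-2.6, 0.9, -2.8]
opening: 0.0235
gripper_force: 40.0
```

Call:
jog_arm --xyz '[[0.004,0,0],[0.008,0,0],[0.008,0,0]]' --twist '[[0,0,0],[0,0,0],[0,0,0]]' --jaw '[1,1,1]'

```text
time: 11.7
eef_pos: [0.4989, -0.1917, 0.0406]
tcp_rot: [3.142, 0.002, -0.17]
force: [-6.7, 1.5, 0.9]
opening: 0.0239
gripper_force: 40.0
```

Call:
jog_arm --xyz '[[0.004,0,0],[0.008,0,0],[0.008,0,0]]' --twist '[[0,0,0],[0,0,0],[0,0,0]]' --jaw '[1,1,1]'

```text
time: 12.0
eef_pos: [0.499, -0.1917, 0.0404]
tcp_rot: [3.142, 0.004, -0.17]
force: [-11.1, 3.2, 4.0]
opening: 0.0243
gripper_force: 40.0
```

Call:
jog_arm --xyz '[[0,0,0.004],[0,0,0.008],[0,0,0.008],[0,0,0.008]]' --twist '[[0,0,0],[0,0,0],[0,0,0],[0,0,0]]' --jaw '[1,1,1,1]'

```text
time: 12.4
eef_pos: [0.4991, -0.1918, 0.0401]
tcp_rot: [3.141, 0.004, -0.17]
force: [-14.0, 4.2, 12.5]
opening: 0.024
gripper_force: 40.0
```

```bash
python3 - <<'E'
from h import *
for i in range(4):
    r=env.read_camera("wrist")
    o=env.observe();print(o["time"],o["eef_pos"].round(4),o["tcp_rot"].round(4),o["force"].round(1),o["torque"].round(2))
crop(r,130,0,240,180,3.3,"pics/w5.png")
r=env.read_camera("scene");u,v=w2px(r,(.55,-.2,.04)).astype(int);print(u,v);crop(r,max(0,u-40),v-30,80,60,10,"pics/s5.png")
E
```

```text
12.45 [ 0.4991 -0.1918  0.0401] [ 3.1412  0.004  -0.1705] [-13.9   3.6  13. ] [ 0.84  3.06 -0.04]
12.5 [ 0.4991 -0.1918  0.0401] [ 3.1413  0.004  -0.1704] [-14.6   4.4  12.4] [ 0.85  3.1  -0.08]
12.55 [ 0.4991 -0.1918  0.0401] [ 3.1413  0.004  -0.1705] [-13.5   3.7  12.1] [ 0.85  3.11 -0.04]
12.6 [ 0.4991 -0.1918  0.0401] [ 3.1413  0.004  -0.1704] [-14.3   3.6  11.9] [ 0.85  3.14 -0.04]
292 187
```

View pics/w5.png

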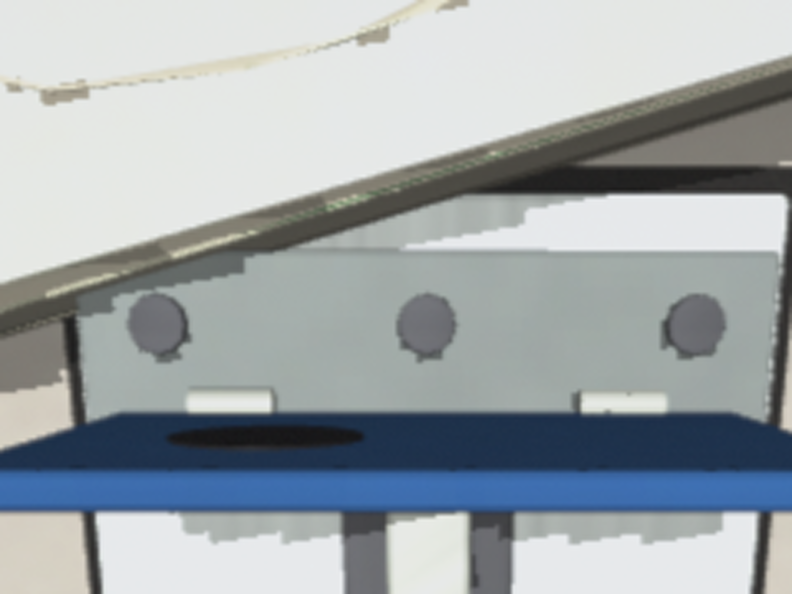

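View pics/s5.png

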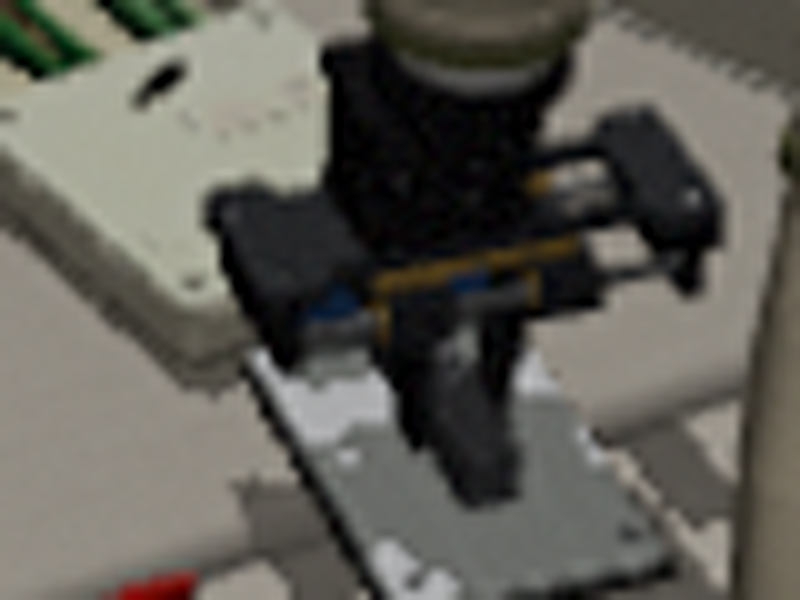

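The wrist view shows the panel's top face (inner edge at row 512 of the crop) right against the blade top at (427,515). The outer face is now visible, so the panel is near plumb. I'll check the angle numerically from the same picture.

```bash
python3 - <<'E'
from h import *
r=env.read_camera("wrist");o=env.observe()
f=lambda u,v,z:px2w(r,130+u/3.3,v/3.3,z)[:2]
ex=np.array([np.cos(-.171),np.sin(-.171)])
s=f(427,322,.027)@ex; rb=f(520,251,.026)@ex
pi=f(427,511,.0865)@ex; po=f(427,470,.0865)@ex
print("face from screw",s-.013,"from rail back",rb-.026,"from tcp",o["eef_pos"][:2]@ex+.0667)
print("panel top inner",pi,"outer",po, "camera",r["extrinsics"][:3,3])
print("rows top of outer face base", f(427,412,.026)@ex)
E
```

```text
face from screw 0.5924540233663913 from rail back 0.5889192195125512 from tcp 0.5911501703483384
panel top inner 0.5890038130735804 outer 0.592695209179047 camera [ 0.57859466 -0.20557576  0.17892541]
rows top of outer face base 0.5929501385884615
```

Everything in the same picture agrees. The panel's top inner edge (0.5890) lies in the plane of its own base and the rail (0.5889), so it is plumb. The square is pressing with about 14 N into the corner and 16 N onto the plate, and these readings are steady. I'm handing the job in.

```bash
python3 -c "
from plant import env
print(env.observe()['force']);print(env.finish_job())"
```

```text
[-13.72609299   3.17894009  12.65033235]
the job is handed in; nothing more can be done
None
```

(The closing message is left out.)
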